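# Shingle the printing plates along their tray

### The job

Fan the printing plates out along the tray like roof shingles, so that each can be picked out for the press. Lay the long loose plate so that its end rests about 20 mm onto the free end of the plate already lying at the tray's end stop and its other end slopes down to the tray floor, then lay the short oblong plate onto the free end of the long one in the same way, all in one straight row down the black lane. Leave the first plate at the stop, and leave the square plate and the black round disc where they are.

Things in the scene. Friction and masses are not known exactly. Their poses are not given: they have to be found in the camera images.
- plate_tray: Flat aluminium tray, fixed to the bench, 260 x 130 mm. Origin at the centre of its underside; x runs along its length, away from the end stop, z up. Floor top is 4 mm above the origin. Lips 4 mm wide along both long sides rise 4 mm above the floor (inner faces 61 mm from the centre line). The end stop, 60 mm wide, rises 14 mm above the floor; its inner face is at x = -114 mm. A matt black lane 50 mm wide, flush with the floor, runs down the middle (y = 0).
- first_plate: Steel printing plate 84 x 44 x 6 mm with two etched dial circles, loose, lying flat in the tray on the black lane against the end stop. Origin at the centre of its underside; x along the 84 mm length pointing away from the stop, y along the 44 mm width, z up. 0.17 kg.
- long_plate: Loose steel printing plate 84 x 44 x 6 mm with two etched dial circles, lying flat on the bench left of the tray. Origin at the centre of its underside; x along its 84 mm length, y along its 44 mm width, z up (either end may lead). About 0.17 kg.
- short_plate: Loose steel printing plate, the short oblong one, 62 x 44 x 6 mm with one etched dial circle, lying flat on the bench left of the tray. Origin at the centre of its underside; x along its 62 mm length, y along its 44 mm width, z up. About 0.13 kg.
- square_plate: Bystander: blank square steel plate 50 x 50 x 6 mm without dial circle, flat on the bench in the row with the two loose plates, whose places vary. Origin at the centre of its underside. Not to be used.
- ink_disc: Bystander: black round disc 43 mm across, 13 mm high, with a metal face, on the bench beyond the tray. Origin at the centre of its underside. Not to be used.
- lamp_edge (a point): Middle of the near lower edge of the long cream lamp shade that hangs, fixed, over the back of the bench, 390 to 460 mm above it. The edge runs from about world x 0.68, y 0.24 m to x 0.78, y -0.39 m. The arm must stay on the robot's side of it when swinging between tray and plates.
Mind the look-alikes: they are no part of the job. What is shaped like the short_plate but green is not meant.

How it is judged:
By the outcome, as a careful person would: the job done as asked, in the order asked, and still so for the second after the job is handed in, with the robot touching nothing.
It also fails if it takes over 62 s, if anything falls off the work surface, if the arm or the gripper's body presses on something with over 40 N, if the wrist force passes 120 N, or if a joint passes its speed limit or range.

### The arm

A 7-joint arm with a two-finger parallel gripper is mounted at the origin on a cart in front of the work surface, level with it; the furniture and walls round the work are solid. World frame = base frame: x ahead of the robot, y to its left, z up, the work surface at z = 0. Lengths are in m, angles in rad, forces in N, time in s.
With the tool pointing down it reaches from about 0.425 to 0.925 m from the base axis. Payload 6.8 kg.
Tool frame: the origin (TCP) lies midway between the tips of the shut fingers; the grasp point (between the pads) lies 19 mm behind it; y points along the fingers, z is the direction in which the jaws open and shut, and the axes are right-handed (so a half turn about y gives the same grasp; the last joint's range is limited). The gripper opens to 85 mm and grips with 20 to 120 N. Pads are 22 mm wide; open, the fingers measure 114 mm over their backs; the gripper's body (76 mm by 85 mm) begins 54 mm behind the grasp point. The pads swing forward as they close: fully open they stand 13 mm farther back than shut.
Start: joints at [1.24, 0.477, 0.022, 1.555, -0.011, 1.109, -0.083], TCP at [0.149, -0.658, 0.231] pointing down, gripper open.
Joint ranges: [-2.96, 2.96], [-0.34, 2.1], [-1.41, 1.46], [0.24, 2.44], [-1.37, 4.51], [0.17, 1.92], [-2.96, 2.96]. Speed limits (rad/s): [2.39, 2.39, 3.14, 3.14, 3.14, 3.14, 3.14].

### API

Orientations are given as a unit quaternion [w, x, y, z].
In Python, from station import bot gives the robot as it stands. The module is installed in compiled form; this text tells all that it offers.
- The arm moves only by the shell command python3 -m crank 'ROWS' [FORCE]. ROWS is JSON, a list of rows, each an object with "linear": the shift along the tool's x, y, z in m, a list of three; "dr": the turn, a rotation vector about the tool's x, y, z in degrees, a list of three; "hand": the gripper command: -1 is shut, 1 is fully open, values between are in proportion. A call has 1 to 10 rows; each row is the pose to reach, as a shift and turn from the pose commanded when the call began, along the tool's axes at that moment; what a row does not reach only later rows make up. A row lasts 1/12 s, in which the tool goes at most 41.7 mm and 7.16 degrees, less where a joint would pass 70% of its speed; a pose out of reach is approached as far as the arm can. A call with a gripper value outside its range is refused whole. The fingers move at their own pace and stop on an object; FORCE is the grip in N (left out, the last holds). Time passes only in rows, so rows that repeat a pose let the fingers close. It gives the time, the measured TCP pose, the force and the opening at its end, in the units of the state.
- bot.get_obs(): the state, without advancing time (a new reading comes with each control period).
- bot.read_camera(name): name is "side" or "top"; returns the picture (400x640x3 uint8, blue, green, red); there is no depth.
- bot.camera_params(name): a dict with "K" (3x3 intrinsics, pixels), "R" (3x3) and "t" (3): a world point X has camera coordinates R X + t. Camera axes: x right, y down, z forward; pixel columns grow to the right and rows downward; lengths in m; the calibration is good to about 2 mm. A picture is of the moment at which its call begins. camera_params takes no time and is no camera call.
- bot.hand_in(): hands the job in, once; it reports no verdict.
Trained networks look in the newest picture that a camera, given by its name, has taken for a name from the list of things; names that differ only in an ending like _2 or _b are one class to them, and where a whole thing is asked for, a point or a joint stands for the part that bears it (a point fixed in the world has none). Each returns a list of dicts, best first, with "score" (0 to 1); they miss things now and then, are a little off and sometimes report something else, mostly with a low value. They report only what shows in the picture. A call takes as long as a camera call. They do not tell look-alikes from the thing itself.
- bot.search_frame(camera, target): "extent" ([left, top, right, bottom] in pixels, round what is visible of it).
- bot.cut_out(camera, target): "pixels" (400x640 bool, what is visible of it) and "extent" ([left, top, right, bottom] in pixels, round what is visible of it).
- bot.place_of(camera, target): "xy" ([column, row] in pixels: a listed point, or the origin of a listed thing).
The state is a dict: "t": time; "q": joint angles; "joint_vel": joint speeds; "joint_torque": joint torques, N m; "eef_pos": TCP position; "tool_rot": TCP orientation; "contact_force": force on the tool from outside, world axes, zero at the start; "torque": the same for the moment, N m; "gripper_width": opening from 0.0 (shut) to 1.0 (fully open).
Only numpy, scipy, OpenCV 4.12 (cv2) and the standard library are available. Lean on these libraries where they do the work, as an engineer would, in place of code of your own. Each camera call takes 0.05 s, during which the arm holds its last target. There are 200 camera calls.

## Working session

There is one attempt and no reset: what is moved stays moved. The work goes in short steps, Python scripts to look and compute and a shell command to move; the robot and the scene stay as the last step left them, time stands still between calls to the robot, and variables do not carry over. Pictures are saved under pics/ and viewed, about 8 in all and at most 12, crops included, and the job is handed in when it is done.

```bash
mkdir -p pics
cat > h.py <<'E'
import numpy as np, cv2
from station import bot
from scipy.spatial.transform import Rotation as Ro
def snap(c,name=None):
    im=bot.read_camera(c)
    if name: cv2.imwrite(f'pics/{name}.png',im)
    return im
def w2p(c,X):
    p=bot.camera_params(c);x=p['R']@np.array(X,float)+np.ravel(p['t']);x=p['K']@x;return x[:2]/x[2]
def p2w(c,uv,z):
    p=bot.camera_params(c);R=np.array(p['R']);t=np.ravel(p['t'])
    d=R.T@np.linalg.inv(p['K'])@np.array([uv[0],uv[1],1.]);o=-R.T@t
    return o+d*(z-o[2])/d[2]
def rect(c,mask,z):
    cs,_=cv2.findContours(mask.astype(np.uint8),cv2.RETR_EXTERNAL,cv2.CHAIN_APPROX_NONE)
    k=max(cs,key=cv2.contourArea)[:,0]
    P=np.array([p2w(c,q,z)[:2] for q in k])*1000
    (cx,cy),(w,h),a=cv2.minAreaRect(P.astype(np.float32))
    if w<h: w,h,a=h,w,a+90
    return np.round([cx,cy,w,h,(a+90)%180-90],1)
def tool():
    o=bot.get_obs();w=o['tool_rot'];R=Ro.from_quat([w[1],w[2],w[3],w[0]]).as_matrix()
    return np.array(o['eef_pos']),R
E
python3 - <<'E'
from h import *
o=bot.get_obs();print(o)
print(tool()[1].round(3))
for c in('side','top'):
    snap(c,c+'0');p=bot.camera_params(c);print(c,'cam pos',-np.array(p['R']).T@np.ravel(p['t']),np.array(p['R']).round(2).tolist(),p['K'][0][0])
    for n in('plate_tray','first_plate','long_plate','short_plate','square_plate','ink_disc'):
        for d in bot.cut_out(c,n)[:4]:
            print(n,round(d['score'],2),np.round(d['extent']),rect(c,d['pixels'],.006 if 'plate_tray'!=n else .004))
E
```

```text
{'t': 0.0, 'q': array([ 1.23989878,  0.47780093,  0.02236673,  1.55647338, -0.01152499,
        1.10933328, -0.08308618]), 'joint_vel': array([-7.31277008e-04,  5.46054432e-05, -8.79995768e-04,  8.87237252e-04,
       -1.64248700e-03, -1.15652621e-03, -1.68289211e-03]), 'joint_torque': array([ 2.82235760e-04, -5.96450472e+01,  1.60754666e+00, -2.81194907e+01,
        1.24232116e-02,  9.33530799e-03,  3.24925929e-05]), 'eef_pos': array([ 0.14898537, -0.6577218 ,  0.23031645]), 'tool_rot': array([ 0.07848798, -0.07872801,  0.70337962, -0.70206741]), 'contact_force': array([ 0.15174458, -1.09029923, -0.0062883 ]), 'torque': array([-0.03972013,  0.00823429, -0.01412582]), 'gripper_width': 0.9974477757654215}
[[-0.975 -0.001  0.221]
 [-0.221  0.002 -0.975]
 [ 0.    -1.    -0.002]]
side cam pos [ 0.51943083 -0.99597691  1.14190571] [[1.0, 0.01, 0.02], [0.02, -0.64, -0.77], [0.01, 0.77, -0.64]] 473.1681621054163
plate_tray 0.77 [287. 269. 348. 347.] [ 514.6 -131.4  268.   136.2  -79.7]
first_plate 0.61 [309. 311. 329. 334.] [ 526.2 -197.4   82.6   43.6  -79.7]
long_plate 0.67 [312. 190. 332
[... 631 characters left out ...]
.11], [0.11, -0.02, -0.99]] 502.40215366012416
plate_tray 0.56 [341. 192. 434. 253.] [ 520.3 -139.5  262.2  133.1  -78.4]
first_plate 0.95 [392. 208. 422. 227.] [ 532.3 -207.3   83.7   42.4  -79.5]
long_plate 0.78 [209. 206. 237. 228.] [543.1 352.   83.8  44.5  68.7]
short_plate 0.78 [288. 190. 310. 202.] [592.8 123.9  61.1  43.1  89.3]
short_plate 0.67 [361. 264. 381. 287.] [359.  -90.9  56.9  42.8  43.6]
short_plate 0.6 [390. 210. 424. 226.] [ 531.2 -207.1   84.5   42.1  -81.4]
short_plate 0.59 [396. 264. 415. 287.] [ 361.2 -202.    64.2   44.5   31.1]
square_plate 0.81 [254. 213. 270. 232.] [523.6 231.2  50.8  50.8  75.7]
ink_disc 0.53 [336. 169. 347. 182.] [660.8 -10.3  40.5  40.   -1.1]
```

Run:
```python
from h import *
im=cv2.imread('pics/top0.png')[140:310,190:450];cv2.imwrite('pics/topc.png',cv2.resize(im,None,fx=3,fy=3,interpolation=cv2.INTER_CUBIC))
```

```text
(no output)
```

View pics/topc.png

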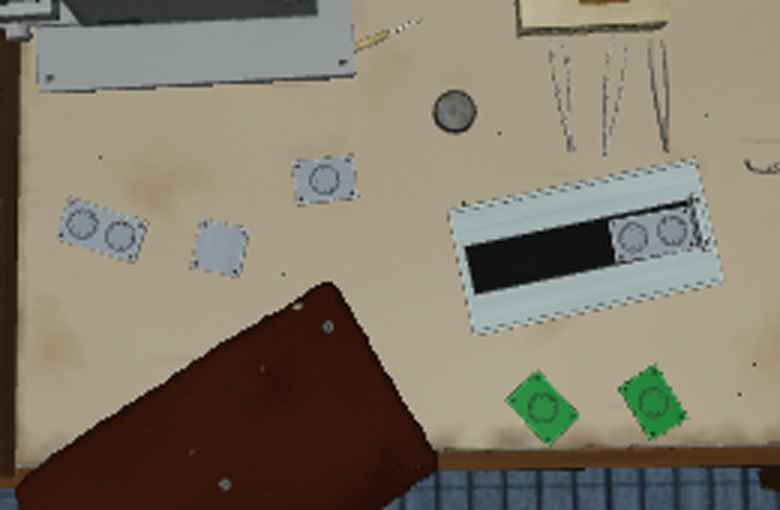

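View pics/side0.png

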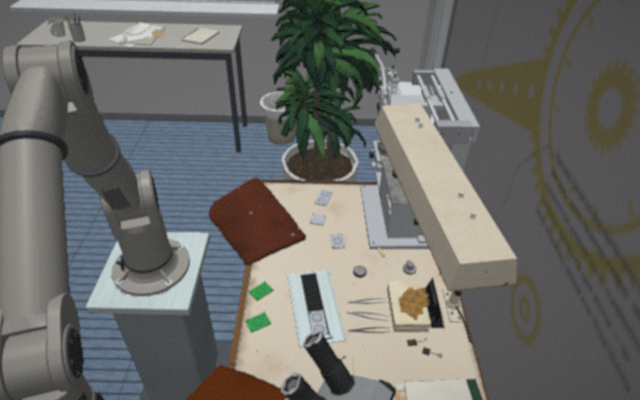

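The top crop shows the two-dial long plate at far left (~105,230), the blank square, the one-dial short plate (~325,180), the tray with the stop on the right, and two green look-alikes. The side view shows dark obstacles near its bottom edge, so I'll check the full top picture and their heights.

View pics/top0.png

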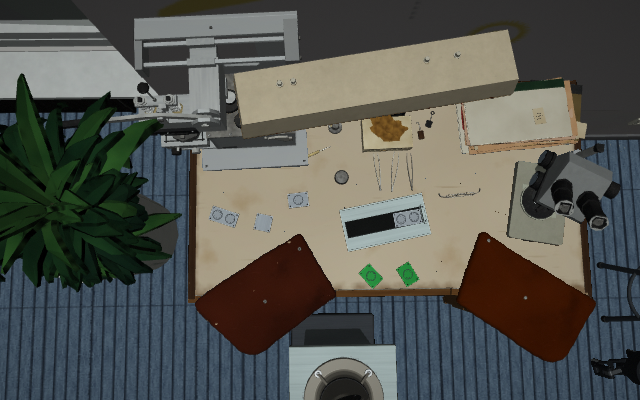

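Run:
```python
from h import *
from scipy.optimize import least_squares
def tri(a,b):
    f=lambda X: np.r_[w2p('top',X)-a,w2p('side',X)-b]
    s=least_squares(f,[.5,0,.05]);return s.x.round(3),s.fun.round(1)
print('leather tip',tri((300,234),(303,237)))
for n,z in(('first_plate',.004),('long_plate',0),('short_plate',0),('square_plate',0),('ink_disc',0),('plate_tray',0)):
    for c in('top','side'):
        for d in bot.place_of(c,n)[:3]: print(n,c,round(d['score'],2),(p2w(c,d['xy'],z)*1000).round(1)[:2],np.round(d['xy'],1))
```

```text
leather tip (array([0.48 , 0.118, 0.031]), array([ 0.2,  1.6,  1.8, -0.1]))
first_plate top 0.57 [ 529.3 -200.8] [404.6 218.4]
first_plate side 0.52 [ 528.6 -202.7] [318.  324.3]
long_plate top 0.81 [551.2 348.2] [224.5 213.7]
long_plate side 0.62 [534.6 370.4] [321.7 195.6]
short_plate top 0.77 [364.7 -94.1] [371.  273.3]
short_plate top 0.7 [595.7 125.6] [297.5 198.3]
short_plate top 0.55 [ 365.  -193.2] [403.7 272.7]
short_plate side 0.83 [ 344.5 -179.1] [254.  316.8]
short_plate side 0.63 [345.  -85.6] [257.8 290.9]
short_plate side 0.43 [600.1 121.6] [340.6 243.5]
square_plate top 0.52 [525.4 243.1] [259.1 221.7]
square_plate side 0.42 [536.4 234.6] [321.9 220.2]
ink_disc top 0.59 [659.6  -8.5] [340.8 177.2]
ink_disc side 0.61 [647.4 -19.1] [356.7 276.1]
plate_tray top 0.59 [ 526.6 -150.8] [388.1 219.6]
plate_tray side 0.86 [ 524.2 -136.6] [316.8 306. ]
```

The full top view shows two low leather chairs (~265,295 and ~525,295; tip at z≈0.03), a microscope at right (~565,195) and the press at upper left. I'll travel at z≥0.2 and pass x≈0.5, y≈-0.3.

```bash
cat >> h.py <<'E'
def Rt(yaw,tilt=0): # yaw of jaw axis (deg); tilt about tool z
    a=np.radians(yaw);c,s=np.cos(a),np.sin(a)
    return np.array([[s,0,c],[-c,0,s],[0,-1,0]])@Ro.from_euler('z',tilt,degrees=True).as_matrix()
def plan(*wps):
    P,R=tool()
    for w in wps:
        T=Rt(*w[3:]); d=R.T@(np.array(w[:3])-P)
        print('lin',d.round(4),'dr',np.degrees(Ro.from_matrix(R.T@T).as_rotvec()).round(1),'rows',round(np.linalg.norm(d)/.0417,1))
E
python3 - <<'E'
from h import *
plan((.5,-.3,.23,-60),(.541,.353,.15,-21))
E
```

```text
lin [-0.4214  0.0013 -0.272 ] dr [ -0.  -17.2   0. ] rows 12.0
lin [-0.6056  0.0813 -0.8998] dr [ -0.  -56.2   0. ] rows 26.1
```

```bash
python3 -m crank '[{"linear":[-0.38,0,-0.245],"dr":[0,-17,0],"hand":1},{"linear":[-0.38,0,-0.245],"dr":[0,-17,0],"hand":1},{"linear":[-0.38,0,-0.245],"dr":[0,-17,0],"hand":1},{"linear":[-0.38,0,-0.245],"dr":[0,-17,0],"hand":1},{"linear":[-0.38,0,-0.245],"dr":[0,-17,0],"hand":1},{"linear":[-0.38,0,-0.245],"dr":[0,-17,0],"hand":1},{"linear":[-0.38,0,-0.245],"dr":[0,-17,0],"hand":1},{"linear":[-0.38,0,-0.245],"dr":[0,-17,0],"hand":1},{"linear":[-0.38,0,-0.245],"dr":[0,-17,0],"hand":1},{"linear":[-0.38,0,-0.245],"dr":[0,-17,0],"hand":1}]' 30
python3 - <<'E'
from h import *
plan((.541,.353,.13,-21))
E
```

```text
t: 2.13
eef_pos: [0.4419, -0.3592, 0.2317]
tool_rot: [-0.182, 0.181, -0.683, 0.684]
contact_force: [0.2, -0.3, -0.5]
gripper_width: 1.002
lin [-0.4394  0.1013 -0.5693] dr [ -0.  -39.2   0. ] rows 17.4
```

```bash
python3 -m crank '[{"linear":[-0.25,0,-0.325],"dr":[0,-39,0],"hand":1},{"linear":[-0.25,0,-0.325],"dr":[0,-39,0],"hand":1},{"linear":[-0.25,0,-0.325],"dr":[0,-39,0],"hand":1},{"linear":[-0.25,0,-0.325],"dr":[0,-39,0],"hand":1},{"linear":[-0.25,0,-0.325],"dr":[0,-39,0],"hand":1},{"linear":[-0.25,0,-0.325],"dr":[0,-39,0],"hand":1},{"linear":[-0.25,0,-0.325],"dr":[0,-39,0],"hand":1},{"linear":[-0.25,0,-0.325],"dr":[0,-39,0],"hand":1},{"linear":[-0.25,0,-0.325],"dr":[0,-39,0],"hand":1},{"linear":[-0.25,0,-0.325],"dr":[0,-39,0],"hand":1}]'
python3 - <<'E'
from h import *
plan((.541,.353,.08,-21))
E
```

```text
t: 2.97
eef_pos: [0.4965, 0.0485, 0.2318]
tool_rot: [-0.4, 0.399, -0.583, 0.583]
contact_force: [0.4, -0.3, 0.5]
gripper_width: 0.996
lin [-0.2999  0.152  -0.0685] dr [-0.1 -0.2 -0. ] rows 8.2
```

```bash
python3 -m crank '[{"linear":[-0.3,0.1,-0.068],"dr":[0,0,0],"hand":1},{"linear":[-0.3,0.1,-0.068],"dr":[0,0,0],"hand":1},{"linear":[-0.3,0.1,-0.068],"dr":[0,0,0],"hand":1},{"linear":[-0.3,0.1,-0.068],"dr":[0,0,0],"hand":1},{"linear":[-0.3,0.1,-0.068],"dr":[0,0,0],"hand":1},{"linear":[-0.3,0.1,-0.068],"dr":[0,0,0],"hand":1},{"linear":[-0.3,0.1,-0.068],"dr":[0,0,0],"hand":1},{"linear":[-0.3,0.1,-0.068],"dr":[0,0,0],"hand":1},{"linear":[-0.3,0.152,-0.068],"dr":[0,0,0],"hand":1},{"linear":[-0.3,0.152,-0.068],"dr":[0,0,0],"hand":0.6}]'
python3 - <<'E'
from h import *
plan((.541,.353,.08,-21))
a=snap('side')
for c in('side','top'):
    if c=='top': b=snap('top')
    for n in('long_plate',):
        for d in bot.cut_out(c,n)[:2]: print(c,d['score'],rect(c,d['pixels'],.006))
    print(c,w2p(c,tool()[0]))
s=a[150:250,270:370];t=b[160:260,170:270]
cv2.imwrite('pics/v1.png',cv2.resize(np.hstack([s,t]),None,fx=4,fy=4,interpolation=cv2.INTER_CUBIC))
E
```

```text
t: 3.8
eef_pos: [0.5391, 0.351, 0.0748]
tool_rot: [0.399, -0.402, 0.583, -0.582]
contact_force: [-0.8, -1.3, -1.1]
gripper_width: 0.883
lin [-0.0026 -0.0052  0.001 ] dr [ 0.2 -0.   0.2] rows 0.1
side 0.67 [ 525.8 -196.1   79.6   43.3  -80.2]
side 0.55 [539.1 356.3  87.2  43.1  71.4]
side [323.69105433 183.43602325]
top [219.53633193 214.11656672]
```

View pics/v1.png

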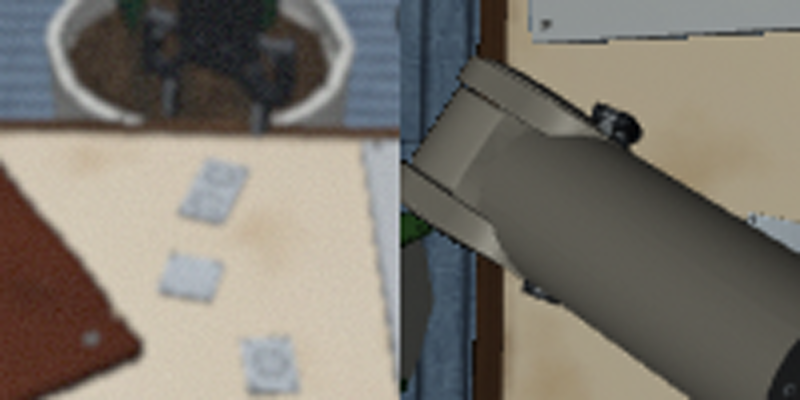

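```bash
python3 -m crank '[{"linear":[-0.003,0.035,0],"dr":[0,0,0],"hand":0.6},{"linear":[-0.003,0.065,0],"dr":[0,0,0],"hand":0.6},{"linear":[-0.003,0.074,0],"dr":[0,0,0],"hand":0.6},{"linear":[-0.003,0.074,0],"dr":[0,0,0],"hand":0.6}]'
for i in 1 2 3 4; do :; done
python3 -m crank '[{"linear":[0,0.002,0],"dr":[0,0,0],"hand":0.6},{"linear":[0,0.002,0],"dr":[0,0,0],"hand":0.6}]'
python3 -m crank '[{"linear":[0,0.002,0],"dr":[0,0,0],"hand":0.6},{"linear":[0,0.002,0],"dr":[0,0,0],"hand":0.6}]'
python3 -m crank '[{"linear":[0,0.002,0],"dr":[0,0,0],"hand":0.6},{"linear":[0,0.002,0],"dr":[0,0,0],"hand":0.6}]'
```

```text
t: 4.33
eef_pos: [0.5426, 0.3509, 0.0047]
tool_rot: [-0.398, 0.4, -0.584, 0.584]
contact_force: [-0.0, 0.1, 0.1]
gripper_width: 0.798
t: 4.5
eef_pos: [0.5442, 0.3533, 0.0056]
tool_rot: [0.4, -0.398, 0.584, -0.584]
contact_force: [-0.0, 0.3, -0.3]
gripper_width: 0.799
t: 4.67
eef_pos: [0.5437, 0.353, 0.0027]
tool_rot: [-0.4, 0.398, -0.584, 0.584]
contact_force: [-0.0, 0.7, 0.6]
gripper_width: 0.801
t: 4.83
eef_pos: [0.543, 0.3525, -0.0004]
tool_rot: [-0.399, 0.399, -0.584, 0.584]
contact_force: [-0.9, 0.5, -0.3]
gripper_width: 0.802
```

```bash
for k in a; do
python3 -m crank '[{"linear":[0,0.002,0],"dr":[0,0,0],"hand":0.6},{"linear":[0,0.003,0],"dr":[0,0,0],"hand":0.6}]'
python3 -m crank '[{"linear":[0,0.002,0],"dr":[0,0,0],"hand":0.6},{"linear":[0,0.002,0],"dr":[0,0,0],"hand":0.6}]'
python3 -m crank '[{"linear":[0,0.002,0],"dr":[0,0,0],"hand":0.6},{"linear":[0,0.002,0],"dr":[0,0,0],"hand":0.6}]'; done | egrep 'eef|force'
```

```text
eef_pos: [0.5428, 0.3525, -0.0038]
contact_force: [-0.5, 0.4, 0.2]
eef_pos: [0.5426, 0.3523, -0.0062]
contact_force: [0.5, 0.5, -0.6]
eef_pos: [0.5429, 0.3526, -0.0071]
contact_force: [-2.4, -2.1, 6.6]
```

```bash
python3 -m crank '[{"linear":[0,-0.006,0],"dr":[0,0,0],"hand":0.6},{"linear":[0,-0.006,0],"dr":[0,0,0],"hand":-0.2},{"linear":[0,-0.006,0],"dr":[0,0,0],"hand":-0.2},{"linear":[0,-0.006,0],"dr":[0,0,0],"hand":-0.2},{"linear":[0,-0.006,0],"dr":[0,0,0],"hand":-0.2},{"linear":[0,-0.006,0],"dr":[0,0,0],"hand":-0.2}]' 50
```

```text
t: 5.83
eef_pos: [0.543, 0.353, -0.001]
tool_rot: [0.4, -0.399, 0.584, -0.583]
contact_force: [-2.2, -1.1, 6.4]
gripper_width: 0.493
```

```bash
python3 -m crank '[{"linear":[0,-0.03,0],"dr":[0,0,0],"hand":-0.4},{"linear":[0,-0.06,0],"dr":[0,0,0],"hand":-0.4},{"linear":[0,-0.1,0],"dr":[0,0,0],"hand":-0.4},{"linear":[0,-0.1,0],"dr":[0,0,0],"hand":-0.4}]' 50
python3 - <<'E'
from h import *
a=snap('side')
P,R=tool()
for d in bot.cut_out('side','long_plate')[:3]: print(d['score'],d['extent'],rect('side',d['pixels'],P[2]+.003),P)
plan((.52,.0,.12,10.5),(.522,-.12,.1,10.5))
cv2.imwrite('pics/v2.png',cv2.resize(a[130:230,270:370],None,fx=5,fy=5,interpolation=cv2.INTER_CUBIC))
E
```

```text
t: 6.17
eef_pos: [0.5461, 0.3557, 0.1055]
tool_rot: [0.403, -0.395, 0.584, -0.583]
contact_force: [-0.1, 1.8, -0.8]
gripper_width: 0.488
0.5 [314.3, 165.0, 332.4, 186.0] [537.  370.   90.5  43.2  89.8] [0.54508143 0.35461889 0.10247743]
lin [ 0.3377 -0.0208  0.1059] dr [ -0.2 -31.7  -0.1] rows 8.5
lin [ 0.4488 -0.001   0.1512] dr [ -0.2 -31.7  -0.1] rows 11.4
```

View pics/v2.png

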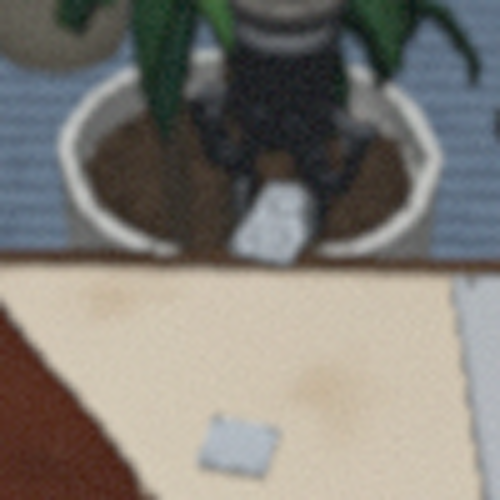

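The plate is held (opening 41.5 mm); in the crop it is at about (270,220) between the fingers. Next, carry it over the tray.

```bash
python3 -m crank '[{"linear":[0.34,-0.02,0.106],"dr":[0,-31.7,0],"hand":-0.4},{"linear":[0.34,-0.02,0.106],"dr":[0,-31.7,0],"hand":-0.4},{"linear":[0.34,-0.02,0.106],"dr":[0,-31.7,0],"hand":-0.4},{"linear":[0.34,-0.02,0.106],"dr":[0,-31.7,0],"hand":-0.4},{"linear":[0.34,-0.02,0.106],"dr":[0,-31.7,0],"hand":-0.4},{"linear":[0.34,-0.02,0.106],"dr":[0,-31.7,0],"hand":-0.4},{"linear":[0.34,-0.02,0.106],"dr":[0,-31.7,0],"hand":-0.4},{"linear":[0.34,-0.02,0.106],"dr":[0,-31.7,0],"hand":-0.4},{"linear":[0.34,-0.02,0.106],"dr":[0,-31.7,0],"hand":-0.4}]' 50
python3 - <<'E'
from h import *
plan((.518,-.14,.06,10.5,-5.4))
E
```

```text
t: 7.02
eef_pos: [0.5162, -0.009, 0.1163]
tool_rot: [-0.541, 0.544, -0.454, 0.453]
contact_force: [0.9, -1.0, -2.3]
gripper_width: 0.492
lin [ 0.1292  0.0566 -0.0211] dr [ 0.3 -0.3 -5.3] rows 3.4
```

```bash
python3 -m crank '[{"linear":[0.129,0.057,-0.021],"dr":[0,0,-5.4],"hand":-0.4},{"linear":[0.129,0.057,-0.021],"dr":[0,0,-5.4],"hand":-0.4},{"linear":[0.129,0.057,-0.021],"dr":[0,0,-5.4],"hand":-0.4},{"linear":[0.129,0.057,-0.021],"dr":[0,0,-5.4],"hand":-0.4},{"linear":[0.129,0.057,-0.021],"dr":[0,0,-5.4],"hand":-0.4}]' 50
python3 - <<'E'
from h import *
a=snap('side')
P,R=tool();print(P);plan((.518,-.14,.007,10.5,-5.4))
for n in('long_plate','first_plate'):
  for d in bot.cut_out('side',n)[:3]: print(n,d['score'],np.round(d['extent']),rect('side',d['pixels'],P[2]+.006),rect('side',d['pixels'],.01))
u=np.array([-.182,.983,0])
print('TCP px',w2p('side',P))
cv2.imwrite('pics/v3.png',cv2.resize(a[250:360,270:380],None,fx=5,fy=5,interpolation=cv2.INTER_CUBIC))
E
```

```text
t: 7.43
eef_pos: [0.5176, -0.1391, 0.0575]
tool_rot: [-0.518, 0.565, -0.43, 0.478]
contact_force: [-0.7, -0.2, -2.2]
gripper_width: 0.496
[ 0.5187308  -0.13595246  0.0586481 ]
lin [-0.001   0.0518 -0.0012] dr [ 0.3 -0.3 -0.1] rows 1.2
long_plate 0.86 [307. 280. 326. 307.] [ 518.1 -137.1   81.2   45.8  -79.8] [518.1 -93.5  85.3  48.2 -79.8]
first_plate 0.58 [309. 313. 326. 337.] [ 526.1 -238.1   78.9   42.3  -80.4] [ 526.4 -199.7   82.9   44.4  -80.4]
TCP px [315.2245293  293.13267749]
```

View pics/v3.png

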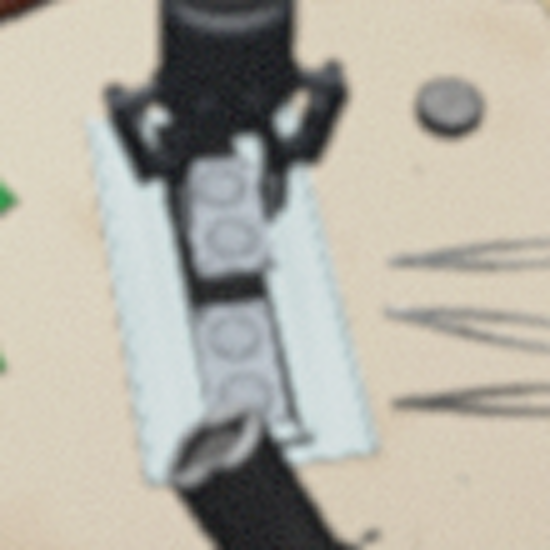

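The crop shows the held plate lined up with the first plate on the lane, end at crop row ~272. The first plate's free end is at row ~303, and the eyepiece hides its stop end. I'll locate those edges to sub-pixel accuracy.

Run:
```python
from h import *
a=cv2.cvtColor(snap('side'),cv2.COLOR_BGR2GRAY).astype(np.float32)
P,R=tool();print(P)
ua=np.radians(100.5);u=np.array([np.cos(ua),np.sin(ua),0]);v=np.array([np.sin(ua),-np.cos(ua),0]) # v = +x side
def prof(o,d,ss,w,ws):
    out=[]
    for s in ss:
        px=np.array([w2p('side',o+d*s+w*k) for k in ws],np.float32)
        out.append(cv2.remap(a,px[:,0].reshape(-1,1),px[:,1].reshape(-1,1),cv2.INTER_LINEAR).mean())
    return np.round(out).astype(int)
o=np.array([.5295,-.203,.010]); ss=np.arange(30,60,2)
print('free end z=10',list(zip(ss.tolist(),prof(o,u,ss/1000,v,np.arange(-12,13,4)/1000).tolist())))
ss=np.arange(-36,38,2)
print('first lateral',list(zip(ss.tolist(),prof(o+.02*u,v,ss/1000,u,np.arange(-10,15,4)/1000).tolist())))
# lane lateral further along floor
o2=o+.047*u;o2[2]=.004
print('lane lateral',list(zip(ss.tolist(),prof(o2,v,ss/1000,u,np.arange(-2,3,2)/1000).tolist())))
# held
T=Rt(10.5,-5.4);hu=-T[:,0];c=P+.003*np.array([0,0,1])
print('hu',hu)
top=P+.007*np.array([0,0,1])
ss=np.arange(30,60,2)
print('held stop end (top face plane)',list(zip(ss.tolist(),prof(top,-hu,ss/1000,v,np.arange(-12,13,4)/1000).tolist())))
ss=np.arange(-36,38,2)
print('held lateral',list(zip(ss.tolist(),prof(top-.03*hu,v,ss/1000,hu,np.arange(-6,9,3)/1000).tolist())))
```

```text
[ 0.52111848 -0.13189004  0.06089732]
free end z=10 [(30, 171), (32, 171), (34, 171), (36, 173), (38, 173), (40, 166), (42, 147), (44, 122), (46, 92), (48, 66), (50, 50), (52, 45), (54, 45), (56, 46), (58, 46)]
first lateral [(-36, 217), (-34, 218), (-32, 218), (-30, 215), (-28, 202), (-26, 181), (-24, 169), (-22, 170), (-20, 176), (-18, 176), (-16, 174), (-14, 169), (-12, 167), (-10, 168), (-8, 172), (-6, 175), (-4, 177), (-2, 178), (0, 177), (2, 174), (4, 171), (6, 170), (8, 169), (10, 170), (12, 175), (14, 179), (16, 178), (18, 166), (20, 148), (22, 144), (24, 164), (26, 193), (28, 211), (30, 217), (32, 217), (34, 217), (36, 216)]
lane lateral [(-36, 216), (-34, 217), (-32, 218), (-30, 215), (-28, 206), (-26, 179), (-24, 152), (-22, 126), (-20, 111), (-18, 108), (-16, 113), (-14, 129), (-12, 138), (-10, 144), (-8, 148), (-6, 148), (-4, 144), (-2, 137), (0, 134), (2, 132), (4, 132), (6, 130), (8, 132), (10, 134), (12, 135), (14, 135), (16, 136), (18, 133), (20, 126), (22, 125), (24, 149), (26, 178), (28, 204), (30, 215), (32, 217), (34, 216), (36, 215)]
hu [-0.18142676  0.97889119 -0.09410831]
held stop end (top face plane) [(30, 170), (32, 174), (34, 177), (36, 178), (38, 172), (40, 159), (42, 142), (44, 121), (46, 106), (48, 94), (50, 86), (52, 83), (54, 83), (56, 84), (58, 84)]
held lateral [(-36, 119), (-34, 79), (-32, 54), (-30, 45), (-28, 48), (-26, 70), (-24, 105), (-22, 140), (-20, 160), (-18, 169), (-16, 173), (-14, 172), (-12, 174), (-10, 172), (-8, 171), (-6, 171), (-4, 170), (-2, 169), (0, 168), (2, 169), (4, 171), (6, 175), (8, 176), (10, 177), (12, 178), (14, 179), (16, 179), (18, 182), (20, 188), (22, 195), (24, 205), (26, 212), (28, 215), (30, 216), (32, 217), (34, 218), (36, 217)]
```

Run:
```python
from h import *
o=np.array([.5209,-.1568,.004]);ua=np.radians(100.5);u=np.array([np.cos(ua),np.sin(ua),0]);v=np.array([np.sin(ua),-np.cos(ua),0])
for c in('top','side'):
    a=cv2.cvtColor(cv2.imread(f'pics/{c}0.png'),cv2.COLOR_BGR2GRAY).astype(np.float32)
    def g(S,L,z):  # world warp
        S,L=np.meshgrid(S,L,indexing='ij')
        X=np.stack([o+u*s/1000+v*l/1000+[0,0,z-.004] for s,l in zip(S.ravel(),L.ravel())])
        px=np.array([w2p(c,x) for x in X],np.float32)
        return cv2.remap(a,px[:,0].reshape(S.shape),px[:,1].reshape(S.shape),cv2.INTER_LINEAR)
    L=np.arange(-40,41,.5)
    def edges(row):
        d=np.gradient(cv2.GaussianBlur(row.reshape(1,-1),(9,1),0).ravel())
        return L[np.argmin(d)],L[np.argmax(d)]
    for s in(20,40,60,80,100,115,120): print(c,'lane s',s,edges(g([s],L,.004)[0]))
    G=g(np.arange(-80,30,1),L,.010)
    for s in(-20,-15,-10): print('plate',s,G[s+80][::4].astype(int).tolist())
    A=g(np.arange(-80,160,2),np.arange(-12,13,3),.004).mean(1);print('axial',A.astype(int).tolist())
P=[tool()[0] for _ in range(3)];print(P)
```

```text
top lane s 20 (np.float64(-22.0), np.float64(27.5))
top lane s 40 (np.float64(-23.5), np.float64(27.0))
top lane s 60 (np.float64(-23.0), np.float64(27.0))
top lane s 80 (np.float64(-22.5), np.float64(27.0))
top lane s 100 (np.float64(-24.0), np.float64(26.0))
top lane s 115 (np.float64(-24.0), np.float64(26.0))
top lane s 120 (np.float64(-23.0), np.float64(26.5))Traceback (most recent call last):
  File "<stdin>", line 15, in <module>
  File "<stdin>", line 8, in g
  File "h.py", line 9, in w2p
    p=bot.camera_params(c);x=p['R']@np.array(X,float)+np.ravel(p['t']);x=p['K']@x;return x[:2]/x[2]
ValueError: time passes only in moves, steps and waits
```

```bash
cat >> h.py <<'E'
import functools
_cp=bot.camera_params
@functools.lru_cache(None)
def cpar(c): p=_cp(c); return {k:np.array(p[k],float) for k in('K','R','t')}
def w2p(c,X):
    p=cpar(c);x=p['R']@np.array(X,float)+p['t'].ravel();x=p['K']@x;return x[:2]/x[2]
def p2w(c,uv,z):
    p=cpar(c);R=p['R'];t=p['t'].ravel()
    d=R.T@np.linalg.inv(p['K'])@np.array([uv[0],uv[1],1.]);o=-R.T@t
    return o+d*(z-o[2])/d[2]
E
python3 - <<'E'
from h import *
o=np.array([.5209,-.1568,.004]);ua=np.radians(100.5);u=np.array([np.cos(ua),np.sin(ua),0]);v=np.array([np.sin(ua),-np.cos(ua),0])
for c in('top','side'):
    a=cv2.cvtColor(cv2.imread(f'pics/{c}0.png'),cv2.COLOR_BGR2GRAY).astype(np.float32)
    def g(S,L,z):
        S,L=np.meshgrid(S,L,indexing='ij')
        px=np.array([w2p(c,o+u*s/1000+v*l/1000+[0,0,z-.004]) for s,l in zip(S.ravel(),L.ravel())],np.float32)
        return cv2.remap(a,px[:,0].reshape(S.shape),px[:,1].reshape(S.shape),cv2.INTER_LINEAR)
    L=np.arange(-40,41,.5)
    def edges(row):
        d=np.gradient(cv2.GaussianBlur(row.reshape(1,-1),(9,1),0).ravel())
        return float(L[np.argmin(d)]),float(L[np.argmax(d)])
    print(c,'lane',[(s,edges(g([s],L,.004)[0])) for s in(20,40,60,80,100,115)])
    G=g([-50,-40,-30,-20,-10],L,.010)
    for r in G[:,::4]: print('plate',r.astype(int).tolist())
    A=g(np.arange(-20,160,2),np.arange(-12,13,3),.004).mean(1);print('axial',A.astype(int).tolist())
E
```

```text
top lane [(20, (-22.0, 27.5)), (40, (-23.5, 27.0)), (60, (-23.0, 27.0)), (80, (-22.5, 27.0)), (100, (-24.0, 26.0)), (115, (-24.0, 26.0))]
plate [175, 173, 171, 171, 171, 171, 172, 172, 152, 105, 126, 145, 147, 148, 147, 147, 149, 151, 150, 149, 149, 150, 150, 150, 150, 149, 149, 148, 147, 148, 142, 120, 53, 51, 103, 147, 170, 171, 171, 171, 171]
plate [174, 172, 171, 170, 171, 171, 171, 172, 151, 144, 165, 155, 148, 148, 138, 125, 134, 130, 126, 137, 137, 134, 128, 126, 139, 116, 107, 128, 138, 148, 148, 99, 36, 57, 104, 168, 170, 170, 170, 170, 170]
plate [175, 173, 171, 171, 171, 172, 172, 172, 173, 108, 95, 138, 136, 125, 118, 118, 121, 135, 140, 142, 141, 141, 142, 142, 138, 130, 123, 108, 99, 124, 143, 123, 72, 37, 119, 165, 172, 171, 170, 171, 170]
plate [173, 172, 170, 170, 170, 171, 172, 172, 142, 79, 121, 144, 144, 146, 142, 131, 122, 110, 105, 118, 137, 123, 115, 111, 110, 119, 134, 145, 146, 147, 149, 134, 54, 57, 95, 145, 169, 171, 170, 170, 169]
plate [172, 171, 170, 169, 170, 171, 171, 167, 130, 99, 84, 116, 141, 144, 117, 95, 73, 79, 94, 125, 131, 128, 100, 80, 60, 73,
[... 1339 characters left out ...]
 169, 164, 160, 159, 160, 164, 168, 168, 162, 144, 139, 153, 180, 198, 206, 206, 206, 205, 205, 205]
plate [206, 206, 205, 206, 206, 201, 183, 163, 141, 135, 133, 136, 150, 160, 165, 164, 164, 164, 163, 161, 160, 159, 159, 160, 164, 165, 164, 160, 157, 147, 131, 135, 153, 182, 197, 205, 207, 203, 203, 204, 203]
axial [168, 167, 164, 162, 160, 160, 161, 163, 159, 149, 130, 104, 78, 57, 45, 43, 43, 43, 43, 43, 43, 43, 44, 44, 44, 44, 44, 44, 44, 44, 43, 42, 42, 42, 42, 42, 43, 43, 45, 44, 43, 43, 43, 43, 43, 43, 43, 44, 45, 45, 45, 45, 44, 43, 43, 43, 43, 44, 44, 44, 43, 44, 44, 43, 43, 43, 44, 44, 43, 42, 42, 42, 42, 42, 42, 42, 41, 43, 52, 69, 93, 121, 148, 170, 186, 195, 199, 199, 199, 199]
```

Run:
```python
from h import *
for i in range(6):
    o=bot.get_obs();print(o['t'],o['eef_pos'].round(4),o['q'].round(4)); snap('side')
```

```text
7.6333 [ 0.5211 -0.1319  0.0609] [ 0.5276  0.5342 -0.5658  2.0158  0.5709  0.7267 -0.2293]
7.6833 [ 0.5214 -0.1317  0.0613] [ 0.5273  0.5336 -0.566   2.0155  0.571   0.7268 -0.2292]
7.7333 [ 0.5216 -0.1318  0.0615] [ 0.5272  0.5333 -0.5659  2.0154  0.571   0.7268 -0.2291]
7.7833 [ 0.5216 -0.132   0.0616] [ 0.5273  0.5331 -0.5657  2.0153  0.5711  0.7269 -0.2291]
7.8333 [ 0.5217 -0.1322  0.0616] [ 0.5274  0.533  -0.5655  2.0152  0.5712  0.7269 -0.229 ]
7.8833 [ 0.5216 -0.1325  0.0616] [ 0.5276  0.533  -0.5652  2.0152  0.5712  0.727  -0.229 ]
```

Run:
```python
from h import *
plan((.5177,-.1393,.0115,10.7,-5.4))
```

```text
lin [ 0.001   0.0504 -0.005 ] dr [-0.  -0.2  0. ] rows 1.2
```

```bash
python3 -m crank '[{"linear":[0.001,0.02,-0.005],"dr":[0,0,0],"hand":-0.4},{"linear":[0.001,0.035,-0.005],"dr":[0,0,0],"hand":-0.4},{"linear":[0.001,0.045,-0.005],"dr":[0,0,0],"hand":-0.4},{"linear":[0.001,0.05,-0.005],"dr":[0,0,0],"hand":-0.4},{"linear":[0.001,0.05,-0.005],"dr":[0,0,0],"hand":-0.4},{"linear":[0.001,0.05,-0.005],"dr":[0,0,0],"hand":-0.4},{"linear":[0.001,0.05,-0.005],"dr":[0,0,0],"hand":-0.4}]' 50
cat >> h.py <<'E'
O=np.array([.5209,-.1568,0]);_a=np.radians(100.5);U=np.array([np.cos(_a),np.sin(_a),0]);V=np.array([np.sin(_a),-np.cos(_a),0])
def warp(c,a,S,L,zf): # zf(s)->height m ; S,L in mm
    S,L=np.meshgrid(S,L,indexing='ij')
    px=np.array([w2p(c,O+U*s/1000+V*l/1000+[0,0,zf(s)]) for s,l in zip(S.ravel(),L.ravel())],np.float32)
    return cv2.remap(a,px[:,0].reshape(S.shape),px[:,1].reshape(S.shape),cv2.INTER_LINEAR)
E
python3 - <<'E'
from h import *
c0=tool()[0];a=snap('side');P,R=tool();print(c0,P,'s',(P-O)@U*1e3,'l',(P-O)@V*1e3)
g=cv2.cvtColor(a,cv2.COLOR_BGR2GRAY).astype(np.float32)
s0=(P-O)@U*1e3
zf=lambda s:P[2]+.007+(s0-s)/1000*np.tan(np.radians(5.4))
S=np.arange(-44,0,1);print('end',list(zip(S.tolist(),warp('side',g,S,np.arange(-12,9,3),zf).mean(1).astype(int).tolist())))
L=np.arange(-34,35,2)
for s in(-14,-8,-2,2): print('lat',s,list(zip(L.tolist(),warp('side',g,[s],L,zf)[0].astype(int).tolist())))
cv2.imwrite('pics/v4.png',cv2.resize(a[260:350,280:370],None,fx=6,fy=6,interpolation=cv2.INTER_CUBIC))
E
```

```text
t: 8.52
eef_pos: [0.5181, -0.1397, 0.0123]
tool_rot: [-0.522, 0.564, -0.426, 0.478]
contact_force: [-0.0, 0.0, -2.2]
gripper_width: 0.493
[ 0.51814594 -0.1397335   0.01231521] [ 0.51812096 -0.13983214  0.0123528 ] s 17.190170311174313 l 0.3596382604460445
end [(-44, 167), (-43, 170), (-42, 173), (-41, 176), (-40, 177), (-39, 178), (-38, 179), (-37, 180), (-36, 181), (-35, 181), (-34, 180), (-33, 178), (-32, 176), (-31, 172), (-30, 168), (-29, 163), (-28, 159), (-27, 154), (-26, 151), (-25, 150), (-24, 151), (-23, 154), (-22, 158), (-21, 163), (-20, 168), (-19, 172), (-18, 175), (-17, 176), (-16, 175), (-15, 173), (-14, 171), (-13, 169), (-12, 167), (-11, 165), (-10, 165), (-9, 166), (-8, 167), (-7, 169), (-6, 170), (-5, 172), (-4, 173), (-3, 173), (-2, 173), (-1, 174)]
lat -14 [(-34, 217), (-32, 213), (-30, 203), (-28, 177), (-26, 153), (-24, 137), (-22, 142), (-20, 154), (-18, 164), (-16, 168), (-14, 172), (-12, 174), (-10, 174), (-8, 171), (-6, 169), (-4, 169), (-2, 169), (0, 169), (2, 169), (4, 171), (6, 171), (8, 170), (10, 172), (12, 174), (14, 176), (16, 174), (18, 175), (20, 1
[... 583 characters left out ...]
6), (-18, 172), (-16, 176), (-14, 167), (-12, 163), (-10, 163), (-8, 166), (-6, 173), (-4, 176), (-2, 177), (0, 179), (2, 180), (4, 180), (6, 179), (8, 172), (10, 164), (12, 156), (14, 157), (16, 164), (18, 180), (20, 192), (22, 202), (24, 211), (26, 214), (28, 215), (30, 215), (32, 215), (34, 214)]
lat 2 [(-34, 217), (-32, 213), (-30, 199), (-28, 171), (-26, 136), (-24, 118), (-22, 124), (-20, 153), (-18, 171), (-16, 177), (-14, 165), (-12, 159), (-10, 158), (-8, 166), (-6, 174), (-4, 179), (-2, 181), (0, 181), (2, 182), (4, 182), (6, 180), (8, 176), (10, 167), (12, 159), (14, 158), (16, 165), (18, 177), (20, 187), (22, 195), (24, 204), (26, 211), (28, 215), (30, 215), (32, 215), (34, 214)]
```

View pics/v4.png

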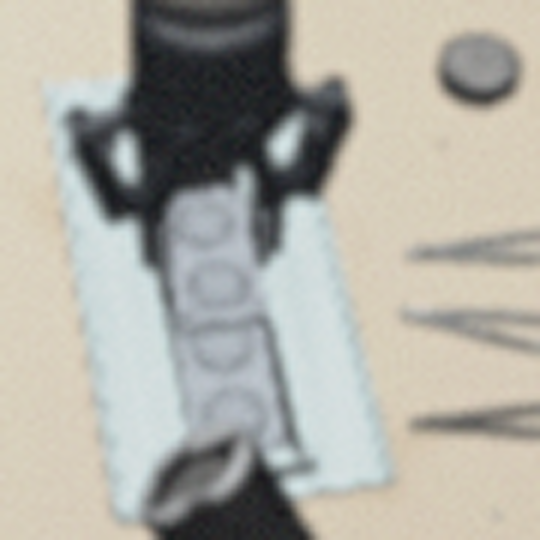

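The held plate lies about 20 mm over the first plate and 2–3 mm right of it (crop seam ~row 325). I'll shift 2 mm left and lower it until it touches.

```bash
python3 -m crank '[{"linear":[0,0.001,-0.002],"dr":[0,0,0],"hand":-0.4},{"linear":[0,0.003,-0.002],"dr":[0,0,0],"hand":-0.4},{"linear":[0,0.004,-0.002],"dr":[0,0,0],"hand":-0.4},{"linear":[0,0.004,-0.002],"dr":[0,0,0],"hand":-0.4}]' 50
python3 -m crank '[{"linear":[0,0.001,0],"dr":[0,0,0],"hand":-0.4},{"linear":[0,0.001,0],"dr":[0,0,0],"hand":-0.4}]'
python3 -m crank '[{"linear":[0,0.001,0],"dr":[0,0,0],"hand":-0.4},{"linear":[0,0.001,0],"dr":[0,0,0],"hand":-0.4}]'
```

```text
t: 8.9
eef_pos: [0.5153, -0.1408, 0.0075]
tool_rot: [-0.521, 0.564, -0.426, 0.477]
contact_force: [-0.0, -0.1, -1.1]
gripper_width: 0.493
t: 9.07
eef_pos: [0.5156, -0.1408, 0.0068]
tool_rot: [-0.522, 0.564, -0.426, 0.477]
contact_force: [-0.6, -0.2, 0.4]
gripper_width: 0.497
t: 9.23
eef_pos: [0.5157, -0.1408, 0.0066]
tool_rot: [-0.521, 0.564, -0.426, 0.478]
contact_force: [-4.1, 1.3, 13.0]
gripper_width: 0.493
```

Contact came at the expected height. I'll release, retreat and check.

```bash
python3 -m crank '[{"linear":[0,-0.001,0],"dr":[0,0,0],"hand":-0.4},{"linear":[0,-0.001,0],"dr":[0,0,0],"hand":0.1},{"linear":[0,-0.001,0],"dr":[0,0,0],"hand":0.3},{"linear":[0,-0.001,0],"dr":[0,0,0],"hand":0.4},{"linear":[0,-0.001,0],"dr":[0,0,0],"hand":0.4},{"linear":[0,-0.01,0],"dr":[0,0,0],"hand":0.4},{"linear":[0,-0.03,0],"dr":[0,0,0],"hand":0.4},{"linear":[0,-0.06,0],"dr":[0,0,5.4],"hand":0.4},{"linear":[0,-0.1,0],"dr":[0,0,5.4],"hand":0.6},{"linear":[0,-0.13,0],"dr":[0,0,5.4],"hand":0.6}]' 50
python3 - <<'E'
from h import *
plan((.53,.02,.13,0),(.593,.125,.08,-.7))
E
```

```text
t: 10.07
eef_pos: [0.5137, -0.1298, 0.1377]
tool_rot: [0.543, -0.542, 0.453, -0.453]
contact_force: [0.8, 0.2, 0.2]
gripper_width: 0.803
lin [-0.1444  0.0079  0.0429] dr [-0.1 10.3 -0.1] rows 3.6
lin [-0.2364  0.058   0.1237] dr [-0.1 11.  -0.1] rows 6.5
```

```bash
python3 -m crank '[{"linear":[-0.238,0.03,0.122],"dr":[0,10,0],"hand":0.6},{"linear":[-0.238,0.03,0.122],"dr":[0,10,0],"hand":0.6},{"linear":[-0.238,0.03,0.122],"dr":[0,10,0],"hand":0.6},{"linear":[-0.238,0.03,0.122],"dr":[0,10,0],"hand":0.6},{"linear":[-0.238,0.03,0.122],"dr":[0,10,0],"hand":0.6},{"linear":[-0.238,0.03,0.122],"dr":[0,10,0],"hand":0.6},{"linear":[-0.238,0.03,0.122],"dr":[0,10,0],"hand":0.6},{"linear":[-0.238,0.06,0.122],"dr":[0,10,0],"hand":0.6},{"linear":[-0.238,0.06,0.122],"dr":[0,10,0],"hand":0.6},{"linear":[-0.238,0.06,0.122],"dr":[0,10,0],"hand":0.6}]' 50
python3 - <<'E'
from h import *
a=snap('side');b=snap('top');print(tool()[0])
for c in('side',):
    for n in('short_plate','long_plate','first_plate'):
        for d in bot.cut_out(c,n)[:3]: print(n,round(d['score'],2),np.round(d['extent']),rect(c,d['pixels'],.006))
plan((.592,.126,-.001,.5))
cv2.imwrite('pics/v5.png',cv2.resize(np.hstack([a[220:350,280:380],b[170:300,330:450]]),None,fx=3.6,fy=4,interpolation=cv2.INTER_CUBIC))
E
```

```text
t: 10.9
eef_pos: [0.5888, 0.1269, 0.0742]
tool_rot: [-0.501, 0.503, -0.498, 0.497]
contact_force: [-0.8, 0.1, 1.2]
gripper_width: 0.802
[0.59038932 0.12642991 0.07599402]
short_plate 0.76 [243. 310. 272. 333.] [ 357.1 -198.2   64.    49.7   29.9]
short_plate 0.63 [246. 280. 270. 299.] [352.3 -86.3  59.2  46.3  43.3]
short_plate 0.48 [331. 234. 345. 247.] [587.5 129.9  61.3  46.  -88.2]
long_plate 0.79 [303. 290. 328. 317.] [ 514.7 -132.3   81.9   43.4  -77.9]
first_plate 0.5 [310. 315. 326. 335.] [ 527.9 -204.7   68.2   46.6  -80.3]
lin [0.0006 0.0774 0.001 ] dr [-0.1 -0.1 -0. ] rows 1.9
```

View pics/v5.png

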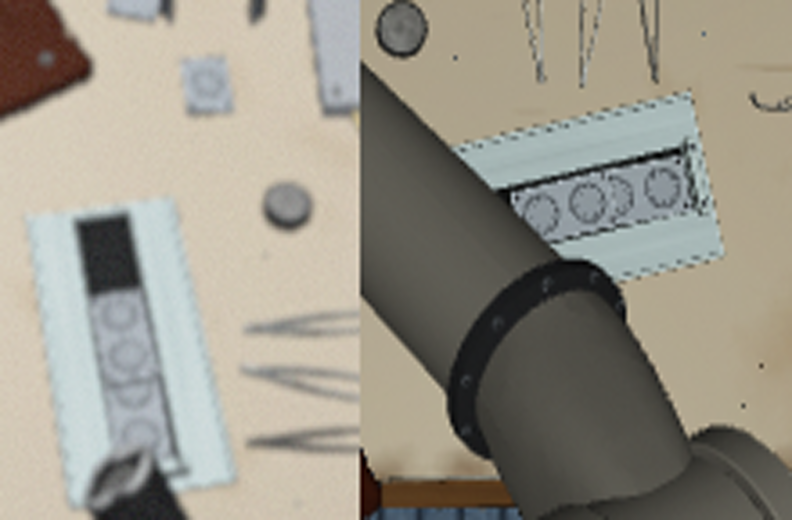

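The long plate now lies in line on the lane, overlapping the first by about 20 mm with its free end at crop row ~290. The fingers straddle the short plate (crop ~208,85), so I'll grasp it.

```bash
python3 -m crank '[{"linear":[0.001,0.035,0.001],"dr":[0,0,0],"hand":0.6},{"linear":[0.001,0.065,0.001],"dr":[0,0,0],"hand":0.6},{"linear":[0.001,0.077,0.001],"dr":[0,0,0],"hand":0.6},{"linear":[0.001,0.077,0.001],"dr":[0,0,0],"hand":0.6},{"linear":[0.001,0.077,0.001],"dr":[0,0,0],"hand":0.6},{"linear":[0.001,0.077,0.001],"dr":[0,0,0],"hand":0.6}]' 50
python3 -m crank '[{"linear":[0,0,0],"dr":[0,0,0],"hand":0.6}]' 50
```

```text
t: 11.65
eef_pos: [0.5923, 0.1269, -0.0002]
tool_rot: [0.503, -0.501, 0.498, -0.498]
contact_force: [0.3, 1.0, -0.4]
gripper_width: 0.798
t: 11.73
eef_pos: [0.5924, 0.1269, -0.0]
tool_rot: [0.503, -0.501, 0.497, -0.499]
contact_force: [0.3, -0.5, 0.8]
gripper_width: 0.804
```

```bash
python3 -m crank '[{"linear":[0,0.001,0],"dr":[0,0,0],"hand":-0.4},{"linear":[0,0.001,0],"dr":[0,0,0],"hand":-0.4},{"linear":[0,0.001,0],"dr":[0,0,0],"hand":-0.4},{"linear":[0,0.001,0],"dr":[0,0,0],"hand":-0.4},{"linear":[0,0.001,0],"dr":[0,0,0],"hand":-0.4},{"linear":[0,0.001,0],"dr":[0,0,0],"hand":-0.4}]' 50
python3 -m crank '[{"linear":[0,-0.03,0],"dr":[0,0,0],"hand":-0.4},{"linear":[0,-0.06,0],"dr":[0,0,0],"hand":-0.4},{"linear":[0,-0.1,0],"dr":[0,0,0],"hand":-0.4},{"linear":[0,-0.1,0],"dr":[0,0,0],"hand":-0.4},{"linear":[0,-0.1,0],"dr":[0,0,0],"hand":-0.4},{"linear":[0,-0.1,0],"dr":[0,0,0],"hand":-0.4}]' 50
python3 - <<'E'
from h import *
a=cv2.cvtColor(snap('side'),cv2.COLOR_BGR2GRAY).astype(np.float32);print(tool()[0],bot.get_obs()['gripper_width'])
for d in bot.cut_out('side','short_plate')[:3]: print(round(d['score'],2),np.round(d['extent']),rect('side',d['pixels'],tool()[0][2]+.007))
g=a
S=np.arange(10,60,1);A=warp('side',g,S,np.arange(-12,9,3),lambda s:.010).mean(1).astype(int);print('long free end z=10',list(zip(S.tolist(),A.tolist())))
L=np.arange(-34,35,2)
for s in(0,10,20,30): print('lat',s,list(zip(L.tolist(),warp('side',g,[s],L,lambda s:.012)[0].astype(int).tolist())))
plan((.512,-.088,.07,10.7,-8.2))
E
```

```text
t: 12.23
eef_pos: [0.5916, 0.1266, -0.0015]
tool_rot: [0.502, -0.502, 0.498, -0.498]
contact_force: [-1.9, -0.3, 8.2]
gripper_width: 0.493
t: 12.73
eef_pos: [0.5908, 0.1259, 0.097]
tool_rot: [-0.502, 0.502, -0.498, 0.498]
contact_force: [-0.3, -0.1, -1.5]
gripper_width: 0.496
[0.59022086 0.12572048 0.09607314] 0.4964403349718096
0.88 [244. 310. 272. 332.] [ 370.2 -265.8   58.3   44.2   30.1]
0.69 [244. 282. 271. 300.] [ 367.8 -164.9   57.6   42.    41.7]
0.53 [333. 213. 345. 226.] [588.6 129.6  63.5  42.   88.3]
long free end z=10 [(10, 166), (11, 165), (12, 164), (13, 164), (14, 164), (15, 165), (16, 166), (17, 167), (18, 169), (19, 171), (20, 173), (21, 175), (22, 176), (23, 176), (24, 175), (25, 172), (26, 170), (27, 166), (28, 163), (29, 161), (30, 160), (31, 159), (32, 159), (33, 160), (34, 162), (35, 164), (36, 165), (37, 167), (38, 168), (39, 168), (40, 169), (41, 169), (42, 170), (43, 170), (44, 169), (45, 168), (46, 167), (47, 165), (48, 164), (49, 163), (50, 162), (51, 161), (52, 161), (53, 161), (54, 161), (55, 161), (56, 160), (57, 158), (58, 154), (59, 148)]
lat 0 [(-34,
[... 952 characters left out ...]
 (-8, 179), (-6, 174), (-4, 170), (-2, 168), (0, 169), (2, 173), (4, 176), (6, 178), (8, 180), (10, 182), (12, 183), (14, 182), (16, 175), (18, 159), (20, 147), (22, 147), (24, 168), (26, 189), (28, 207), (30, 211), (32, 211), (34, 209)]
lat 30 [(-34, 209), (-32, 207), (-30, 202), (-28, 185), (-26, 167), (-24, 163), (-22, 169), (-20, 174), (-18, 173), (-16, 169), (-14, 163), (-12, 159), (-10, 159), (-8, 159), (-6, 157), (-4, 158), (-2, 160), (0, 161), (2, 160), (4, 158), (6, 158), (8, 160), (10, 164), (12, 174), (14, 175), (16, 170), (18, 156), (20, 140), (22, 143), (24, 168), (26, 191), (28, 206), (30, 212), (32, 211), (34, 209)]
lin [ 0.2131  0.0261 -0.0797] dr [  0.9 -10.2  -8.1] rows 5.5
```

Run:
```python
from h import *
t=O+.069*U-.002*V
plan((t[0],t[1],.03,10.8,-8.2)); print(t)
```

```text
lin [ 0.2143  0.0661 -0.0852] dr [  0.9 -10.3  -8.1] rows 5.8
[ 0.50635924 -0.08931988  0.        ]
```

```bash
python3 -m crank '[{"linear":[0.214,0.0,-0.085],"dr":[0.8,-10.4,-8.1],"hand":-0.4},{"linear":[0.214,0.0,-0.085],"dr":[0.8,-10.4,-8.1],"hand":-0.4},{"linear":[0.214,0.0,-0.085],"dr":[0.8,-10.4,-8.1],"hand":-0.4},{"linear":[0.214,0.0,-0.085],"dr":[0.8,-10.4,-8.1],"hand":-0.4},{"linear":[0.214,0.0,-0.085],"dr":[0.8,-10.4,-8.1],"hand":-0.4},{"linear":[0.214,0.03,-0.085],"dr":[0.8,-10.4,-8.1],"hand":-0.4},{"linear":[0.214,0.066,-0.085],"dr":[0.8,-10.4,-8.1],"hand":-0.4},{"linear":[0.214,0.066,-0.085],"dr":[0.8,-10.4,-8.1],"hand":-0.4},{"linear":[0.214,0.066,-0.085],"dr":[0.8,-10.4,-8.1],"hand":-0.4},{"linear":[0.214,0.066,-0.085],"dr":[0.8,-10.4,-8.1],"hand":-0.4}]' 50
python3 - <<'E'
from h import *
snap('side');snap('side');a=snap('side');P,R=tool();s0=(P-O)@U*1e3;print(P,'s',s0,'l',(P-O)@V*1e3)
g=cv2.cvtColor(a,cv2.COLOR_BGR2GRAY).astype(np.float32)
zf=lambda s:P[2]+.0075+(s0-s)/1000*np.tan(np.radians(8.2))
S=np.arange(10,70,1);print('end',list(zip(S.tolist(),warp('side',g,S,np.arange(-12,9,3),zf).mean(1).astype(int).tolist())))
L=np.arange(-34,35,2)
for s in(44,50,56): print('lat',s,list(zip(L.tolist(),warp('side',g,[s],L,zf)[0].astype(int).tolist())))
t=O+.069*U-.002*V
plan((t[0],t[1],.013,10.8,-8.2))
cv2.imwrite('pics/v6.png',cv2.resize(a[240:340,280:380],None,fx=6,fy=6,interpolation=cv2.INTER_CUBIC))
E
```

```text
t: 13.67
eef_pos: [0.5086, -0.0867, 0.0317]
tool_rot: [-0.513, 0.576, -0.41, 0.487]
contact_force: [0.2, -0.1, -0.4]
gripper_width: 0.497
[ 0.50940774 -0.08710135  0.03263931] s 70.62584085979883 l 1.4017473098670221
end [(10, 173), (11, 173), (12, 174), (13, 174), (14, 174), (15, 173), (16, 172), (17, 171), (18, 170), (19, 169), (20, 169), (21, 169), (22, 168), (23, 168), (24, 168), (25, 168), (26, 168), (27, 167), (28, 165), (29, 162), (30, 158), (31, 151), (32, 144), (33, 136), (34, 126), (35, 117), (36, 111), (37, 107), (38, 106), (39, 109), (40, 113), (41, 120), (42, 130), (43, 140), (44, 149), (45, 157), (46, 164), (47, 170), (48, 176), (49, 179), (50, 181), (51, 181), (52, 183), (53, 183), (54, 183), (55, 182), (56, 180), (57, 178), (58, 176), (59, 174), (60, 171), (61, 169), (62, 167), (63, 166), (64, 166), (65, 165), (66, 166), (67, 166), (68, 168), (69, 170)]
lat 44 [(-34, 210), (-32, 186), (-30, 151), (-28, 106), (-26, 72), (-24, 54), (-22, 78), (-20, 109), (-18, 136), (-16, 149), (-14, 153), (-12, 154), (-10, 153), (-8, 150), (-6, 146), (-4, 140), (-2, 141), (0, 145), (2,
[... 334 characters left out ...]
 175), (-8, 179), (-6, 182), (-4, 181), (-2, 181), (0, 183), (2, 186), (4, 187), (6, 184), (8, 181), (10, 177), (12, 175), (14, 172), (16, 168), (18, 163), (20, 165), (22, 172), (24, 184), (26, 198), (28, 208), (30, 212), (32, 212), (34, 213)]
lat 56 [(-34, 209), (-32, 189), (-30, 152), (-28, 112), (-26, 76), (-24, 75), (-22, 94), (-20, 134), (-18, 159), (-16, 174), (-14, 181), (-12, 182), (-10, 182), (-8, 180), (-6, 181), (-4, 180), (-2, 177), (0, 179), (2, 180), (4, 179), (6, 181), (8, 182), (10, 183), (12, 184), (14, 184), (16, 182), (18, 176), (20, 175), (22, 177), (24, 183), (26, 192), (28, 203), (30, 208), (32, 212), (34, 213)]
lin [-0.0012  0.0197 -0.0035] dr [-0.3  0.2 -0.1] rows 0.5
```

View pics/v6.png

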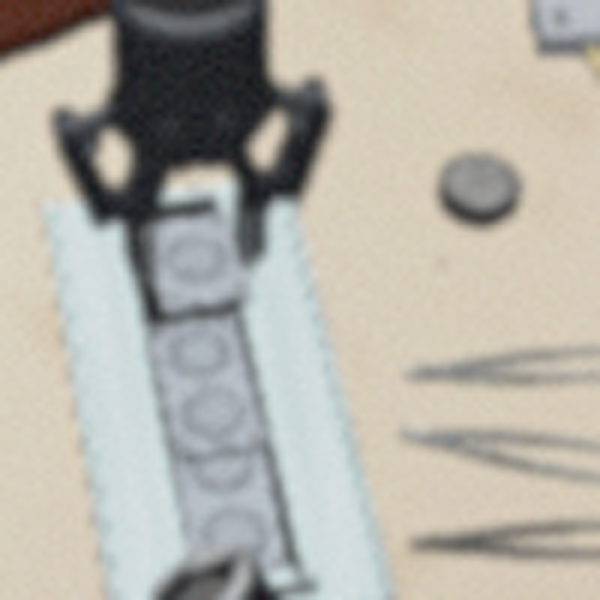

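The short plate hovers over the long plate's free end, about 3 mm to the right and 1.5 mm too far along the lane (crop seam ~row 310). I'll correct that and lower it.

```bash
python3 -m crank '[{"linear":[-0.001,0.01,-0.0035],"dr":[0,0,0],"hand":-0.4},{"linear":[-0.001,0.019,-0.0035],"dr":[0,0,0],"hand":-0.4},{"linear":[-0.001,0.02,-0.0035],"dr":[0,0,0],"hand":-0.4},{"linear":[-0.001,0.02,-0.0035],"dr":[0,0,0],"hand":-0.4},{"linear":[-0.001,0.02,-0.0035],"dr":[0,0,0],"hand":-0.4},{"linear":[-0.001,0.02,-0.0035],"dr":[0,0,0],"hand":-0.4}]' 50
python3 - <<'E'
from h import *
a=snap('side');P,R=tool();s0=(P-O)@U*1e3;print(P,'s',s0,'l',(P-O)@V*1e3)
g=cv2.cvtColor(a,cv2.COLOR_BGR2GRAY).astype(np.float32)
zf=lambda s:P[2]+.0075+(s0-s)/1000*np.tan(np.radians(8.2))
S=np.arange(24,56,1);print('end',list(zip(S.tolist(),warp('side',g,S,np.arange(-12,9,3),zf).mean(1).astype(int).tolist())))
L=np.arange(-34,35,2)
for s in(48,54): print('lat',s,list(zip(L.tolist(),warp('side',g,[s],L,zf)[0].astype(int).tolist())))
E
```

```text
t: 14.32
eef_pos: [0.5049, -0.0907, 0.0112]
tool_rot: [-0.512, 0.575, -0.41, 0.488]
contact_force: [-0.4, -0.3, -2.2]
gripper_width: 0.487
[ 0.50496834 -0.09072792  0.01129285] s 67.8690104693398 l -3.6242037023690132
end [(24, 170), (25, 171), (26, 172), (27, 173), (28, 173), (29, 172), (30, 171), (31, 169), (32, 166), (33, 162), (34, 159), (35, 155), (36, 152), (37, 150), (38, 149), (39, 150), (40, 152), (41, 156), (42, 160), (43, 164), (44, 169), (45, 173), (46, 177), (47, 181), (48, 182), (49, 183), (50, 183), (51, 183), (52, 182), (53, 180), (54, 178), (55, 175)]
lat 48 [(-34, 217), (-32, 214), (-30, 204), (-28, 178), (-26, 160), (-24, 154), (-22, 157), (-20, 161), (-18, 164), (-16, 169), (-14, 175), (-12, 182), (-10, 183), (-8, 184), (-6, 188), (-4, 184), (-2, 182), (0, 184), (2, 181), (4, 180), (6, 180), (8, 181), (10, 177), (12, 169), (14, 158), (16, 151), (18, 145), (20, 155), (22, 173), (24, 197), (26, 210), (28, 216), (30, 216), (32, 215), (34, 214)]
lat 54 [(-34, 214), (-32, 209), (-30, 188), (-28, 167), (-26, 149), (-24, 157), (-22, 167), (-20, 180), (-18, 182), (-16, 184), (-14, 185), (-12, 184), (-10, 181), (-8, 177), (-6, 179), (-4, 177), (-2, 175), (0, 175), (2, 175), (4, 176), (6, 179), (8, 182), (10, 186), (12, 181), (14, 173), (16, 164), (18, 155), (20, 156), (22, 172), (24, 193), (26, 208), (28, 216), (30, 215), (32, 214), (34, 214)]
```

```bash
python3 -m crank '[{"linear":[0,0.001,0.0015],"dr":[0,0,0],"hand":-0.4},{"linear":[0,0.003,0.0015],"dr":[0,0,0],"hand":-0.4},{"linear":[0,0.003,0.0015],"dr":[0,0,0],"hand":-0.4},{"linear":[0,0.003,0.0015],"dr":[0,0,0],"hand":-0.4}]' 50
python3 -m crank '[{"linear":[0,0.001,0],"dr":[0,0,0],"hand":-0.4},{"linear":[0,0.001,0],"dr":[0,0,0],"hand":-0.4}]'
python3 -m crank '[{"linear":[0,0.001,0],"dr":[0,0,0],"hand":-0.4},{"linear":[0,0.001,0],"dr":[0,0,0],"hand":-0.4}]'
```

```text
t: 14.7
eef_pos: [0.5062, -0.091, 0.0081]
tool_rot: [-0.512, 0.575, -0.41, 0.488]
contact_force: [0.6, -0.1, -0.8]
gripper_width: 0.493
t: 14.87
eef_pos: [0.5064, -0.0911, 0.0071]
tool_rot: [-0.512, 0.575, -0.41, 0.488]
contact_force: [-0.1, -0.6, 1.0]
gripper_width: 0.493
t: 15.03
eef_pos: [0.5064, -0.0911, 0.0068]
tool_rot: [-0.512, 0.576, -0.41, 0.488]
contact_force: [-2.9, 0.6, 8.7]
gripper_width: 0.494
```

Contact again came at the computed height. Release and retreat clear of the cameras' view.

```bash
python3 -m crank '[{"linear":[0,0,0],"dr":[0,0,0],"hand":-0.2},{"linear":[0,-0.001,0],"dr":[0,0,0],"hand":0.1},{"linear":[0,-0.001,0],"dr":[0,0,0],"hand":0.3},{"linear":[0,-0.001,0],"dr":[0,0,0],"hand":0.4},{"linear":[0,-0.001,0],"dr":[0,0,0],"hand":0.4},{"linear":[0,-0.01,0],"dr":[0,0,0],"hand":0.4},{"linear":[0,-0.03,0],"dr":[0,0,0],"hand":0.4},{"linear":[0,-0.06,0],"dr":[0,0,8.2],"hand":0.4},{"linear":[0,-0.1,0],"dr":[0,0,8.2],"hand":0.6},{"linear":[0,-0.14,0],"dr":[0,0,8.2],"hand":0.6}]' 50
python3 -m crank '[{"linear":[-0.25,0,0],"dr":[0,0,0],"hand":0.6},{"linear":[-0.25,0,0],"dr":[0,0,0],"hand":0.6},{"linear":[-0.25,0,0],"dr":[0,0,0],"hand":0.6},{"linear":[-0.25,0,0],"dr":[0,0,0],"hand":0.6},{"linear":[-0.25,0,0],"dr":[0,0,0],"hand":0.6},{"linear":[-0.25,0,0],"dr":[0,0,0],"hand":0.6},{"linear":[-0.25,0,0],"dr":[0,0,0],"hand":0.6},{"linear":[-0.25,0,0],"dr":[0,0,0],"hand":0.6},{"linear":[-0.25,0,0],"dr":[0,0,0],"hand":0.6},{"linear":[-0.25,0,0],"dr":[0,0,0],"hand":0.6}]' 50
python3 - <<'E'
from h import *
a=snap('side');b=snap('top')
cv2.imwrite('pics/v7.png',cv2.resize(np.hstack([a[250:350,270:370],b[170:270,330:450]]),None,fx=3.6,fy=5,interpolation=cv2.INTER_CUBIC))
for c,d in(('side',a),('top',b)):
    g=cv2.cvtColor(d,cv2.COLOR_BGR2GRAY).astype(np.float32)
    for z in(.016,.010,.004):
        S=np.arange(-40,145,2.5);print(c,z,warp(c,g,S,np.arange(-14,10,3),lambda s:z).mean(1).astype(int).tolist())
E
```

```text
t: 15.87
eef_pos: [0.5017, -0.0738, 0.1428]
tool_rot: [0.545, -0.544, 0.453, -0.449]
contact_force: [2.0, 0.1, 0.6]
gripper_width: 0.799
t: 16.7
eef_pos: [0.4556, 0.1716, 0.142]
tool_rot: [0.545, -0.544, 0.451, -0.451]
contact_force: [-1.0, -1.0, -0.2]
gripper_width: 0.801
side 0.016 [157, 161, 167, 170, 166, 155, 146, 149, 159, 168, 166, 160, 159, 161, 165, 167, 169, 169, 167, 165, 164, 167, 172, 176, 174, 167, 160, 157, 160, 160, 154, 145, 140, 147, 160, 171, 177, 175, 170, 164, 161, 161, 164, 166, 166, 167, 165, 163, 163, 164, 169, 175, 177, 173, 158, 133, 101, 71, 50, 42, 42, 43, 44, 43, 42, 42, 49, 68, 98, 134, 166, 190, 202, 205]
side 0.01 [165, 158, 157, 163, 168, 169, 162, 151, 144, 151, 162, 167, 164, 159, 160, 162, 166, 168, 169, 168, 166, 165, 165, 168, 173, 176, 172, 165, 159, 158, 160, 159, 153, 143, 140, 149, 161, 172, 177, 175, 170, 164, 161, 162, 165, 166, 167, 166, 165, 163, 163, 164, 169, 175, 177, 172, 157, 131, 100, 70, 50, 42, 42, 43, 44, 43, 42, 42, 48, 67, 97, 132, 165, 189]
side 0.004 [179, 171, 162, 158, 159, 165, 169, 168, 159, 148, 145, 153, 164, 167, 162, 
[... 671 characters left out ...]
132, 131, 142, 139, 130, 119, 124, 131, 127, 127, 132, 133, 129, 132, 128, 122, 124, 143, 148, 147, 137, 122, 116, 130, 131, 132, 131, 140, 137, 138, 144, 143, 144, 134, 117, 124, 124, 129, 134, 133, 132, 129, 132, 129, 121, 124, 143, 145, 144, 144, 144, 120, 38, 18, 18, 18, 18, 17, 17, 17, 18, 18, 18, 18, 17, 17, 17, 21, 63, 144, 167]
top 0.004 [133, 130, 133, 130, 138, 140, 136, 124, 118, 129, 130, 125, 130, 133, 131, 130, 131, 125, 121, 131, 147, 147, 144, 131, 117, 124, 131, 131, 131, 133, 140, 136, 140, 144, 144, 143, 126, 118, 125, 126, 131, 133, 133, 130, 130, 132, 128, 118, 131, 144, 145, 143, 144, 143, 99, 26, 18, 18, 18, 18, 17, 17, 17, 18, 18, 18, 18, 17, 17, 18, 25, 79, 154, 167]
```

View pics/v7.png

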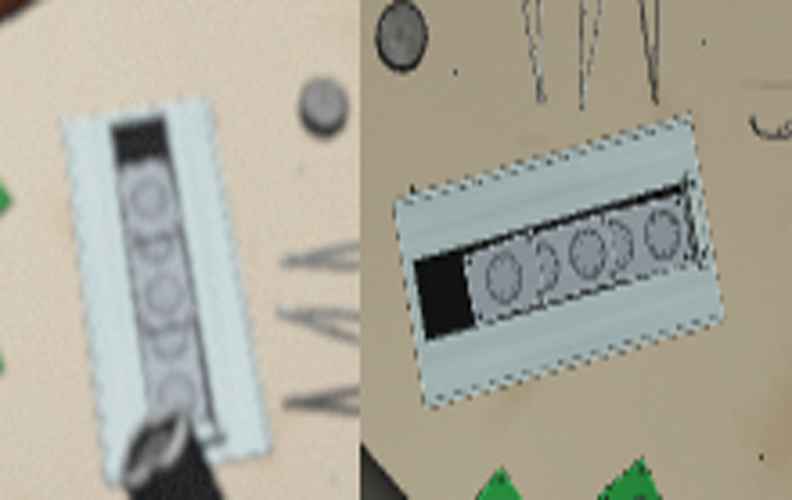

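The last pictures show one straight row along the lane, with the first plate at the stop and the disc and green plates in place. The row's free end lies 105–107 mm beyond the first plate's free end, against 106.7 mm expected. The seams are 65 mm apart, against 64 mm expected. Handing in.

```bash
python3 -c "
from station import bot
print(bot.hand_in())"
```

```text
the job is handed in; nothing more can be done
None
```

I laid the long plate about 20 mm onto the first plate's free end, then the short plate about 20 mm onto the long one's, each sloping down to the tray floor. The job was handed in at about 17 s with the gripper empty and clear of the plates; no verdict was reported.

**Last checks:**
- **Spacing:** the row ends 105–107 mm past the first plate's free end (106.7 expected), and the seams are 65 mm apart (64 expected). That puts the overlaps together at 40–42 mm, with the lower one perhaps 21–22 mm.
- **Slope:** I did not measure the tilt directly. Both plates made contact at the computed height when lowered at 5.4° and 8.2°.
- **Bystanders:** in the last pictures the first plate is still at the stop, and the disc and the green look-alikes are in place. The square plate was not in those crops; I never touched it.

**What disagreed:**
- **Camera readings:** the side and top cameras differed by up to about 7 mm in position along the tray, so I relied on distances within one picture and on the arm's own position.
- **Sideways offset:** the first plate lies 2–3 mm off the lane's centre line, towards the robot. I set the other two about 2 mm off the same way to keep the row straight.

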